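Load the plate reader and start it with the two-key pad

ROBOT

A 6-joint arm with a two-finger parallel gripper is mounted at the origin on the work surface. World frame = base frame: x ahead of the robot, y to its left, z up, the work surface at z = 0. Lengths are in m, angles in rad, forces in N, time in s.
With the tool pointing down it reaches from about 0.35 to 0.975 m from the base axis. Payload 4.9 kg.
Tool frame: the origin (TCP) lies midway between the tips of the shut fingers; the grasp point (between the pads) lies manip.grip_depth behind it (manip.grip_depth is the distance from the TCP to the grasp point, in m); z points along the fingers, x is the direction in which the jaws open and shut, and the axes are right-handed (so a half turn about z gives the same grasp; the last joint's range is limited). The gripper opens to 85 mm and grips with 20 to 120 N. Pads are 22 mm wide; open, the fingers measure 114 mm over their backs; the gripper's body (76 mm by 85 mm) begins 54 mm behind the grasp point. The pads swing forward as they close: fully open they stand 13 mm farther back than shut.
Start: joints at [-1.388, 0.053, 1.613, -0, 1.476, -0.119], TCP at [0.186, -0.597, 0.231] pointing down, gripper open.
Joint ranges: [-3.01, 3.01], [-1.01, 2.22], [0.06, 2.58], [-1.02, 4.17], [0.09, 2.62], [-3.14, 3.14]. Speed limits (rad/s): [2.57, 2.57, 3.14, 3.14, 3.14, 3.14].

INTERFACE

Orientations are given as a unit quaternion [w, x, y, z].
In Python, from plant import state, grab_frame, ticket, manip gives the robot as it stands.
- The arm moves only by the tool carry_out, never from a script. Its argument "moves" is a list that holds one entry, the list of rows, each a list of 7 numbers: the turn, a rotation vector about the tool's x, y, z each as a share of 5 degrees, from -1 to 1, then the shift along the tool's x, y, z each as a share of 0.04 m, from -1 to 1, then the gripper command: -1 is shut, 1 is fully open, values between are in proportion. A call has 1 to 8 rows; each row shifts and turns the commanded pose from where the row before left it, along the tool's axes as they then stand; what a row does not reach is not made up. A row lasts 1/12 s, in which the tool goes at most 41.7 mm and 7.16 degrees, less where a joint would pass 70% of its speed; a pose out of reach is approached as far as the arm can. A call with a number of a shift or a turn outside -1 to 1 is refused whole. A call with a gripper value outside its range is refused whole. The fingers move at their own pace and stop on an object; the grip force is fixed at half the most. Time passes only in rows, so rows that do not move let the fingers close. It gives the time, the measured TCP pose, the force and the opening at its end, in the units of the state.
- state(): the state, without advancing time (a new reading comes with each control period).
- grab_frame(name): name is "side" or "top"; returns a dict with "frame" (384x512x3 uint8, red, green, blue), "z_map" (384x512 float32, m along the optical axis (not along the pixel's ray), 0 where there is no reading), "K" (3x3 intrinsics, pixels), "k1" (the pictures are not rectified: a ray, as slopes to the right and down, at radius r is drawn at 1 + k1 r^2 times it, then the intrinsics apply), "world_from_camera" (4x4, takes a point from camera to world coordinates). Camera axes: x right, y down, z forward; pixel columns grow to the right and rows downward; lengths in m; the calibration is good to about 2 mm. A picture is of the moment at which its call begins.
- ticket.job_done(): hands the job in, once; it reports no verdict.
The state is a dict: "time": time; "joint_pos": joint angles; "joint_vel": joint speeds; "joint_efforts": joint torques, N m; "tool_pos": TCP position; "tool_rot": TCP orientation; "contact_force": force on the tool from outside, world axes, zero at the start; "ft_torque": the same for the moment, N m; "gripper_width": opening from 0.0 (shut) to 1.0 (fully open).
Only numpy, scipy, OpenCV 4.12 (cv2) and the standard library are available. Lean on these libraries where they do the work, as an engineer would, in place of code of your own. Each camera call takes 0.05 s, during which the arm holds its last target.

TASK

With the fingertips, push the plate reader's blue-fronted carriage fully home, with the well plate riding in it. Then press both yellow keys of the grey start pad down together, one finger on each, keep both fully down for a good two seconds, let them come up again and move clear. Never press one key alone, press no key before the carriage is home, and do not lift, carry or push aside the plate or anything else on the bench.

Things in the scene. Friction and masses are not known exactly. Their poses are not given: they have to be found in the camera images.
- reader: plate reader, a fixed white box 280 mm deep, 260 mm wide and 70 mm high with a grey hood (to 123 mm high) over its rear from 130 mm behind the front face. Origin at bench level, below the middle of its front face; x points into the machine (the way the carriage slides home), y to its left, z up
- carriage (a joint): the reader's carriage, sliding level along the reader's x, value in m: 0 = fully out (as at the start), 0.100 = fully home against its stop; about 2 N of friction plus 8 N per m/s, stays where left
- carriage_front (a point): middle of the outer (robot-side) face of the carriage's blue front plate, which is 160 mm wide, 10 mm thick and stands from 12 to 55 mm above the bench (point at 33.5 mm); axes as the reader's. 112 mm in front of the reader's front face when out, 12 mm in front when home, so it is pushed home along the reader's x by fingers in front of it
- plate_center (a point): centre of the loose clear 24-well plate with red and white wells, 85.5 mm along the reader's x by 127.8 mm by 20 mm high, about 80 g, underside 18 mm above the bench. It lies in the carriage's shallow nest, its centre 56.7 mm behind the carriage's front face, and rides along
- pad: start pad: grey box with black top fixed to the bench, 76 mm (its x) by 136 mm (its y) by 30 mm high, two yellow round keys on it in black collars; it stands left or right of the reader. Origin centre of underside; the keys lie on its y axis at +28 and -28 mm
- key_left_top (a point): centre of the top of the pad's left (+y) key: round yellow cap 26 mm across, its top 52 mm above the bench when up, 46 mm when fully down; the black collar round it is 42 mm across and reaches 42 mm above the bench. The two keys are 56 mm apart, centre to centre, so fingertips set about 40 to 60 mm apart (gap between them) land on both
- key_right_top (a point): the same for the right (-y) key
- key_left (a joint): travel of the left key straight down, m: 0 = up, 0.006 = fully down; springs back; takes about 1.5 N to start and 5 N to hold fully down (10 N for both keys)
- key_right (a joint): the same for the right key
- tip_box_center (a point): tip box: white box with a clear lid, 85 x 120 x 86 mm high; point at its centre, 43 mm up. Leave alone
- tube_rack_center (a point): blue tube rack, 100 x 200 mm, 39 mm high with the white tubes standing in it; point at its middle, 14 mm up. Leave alone
- wash_bottle_center (a point): white bottle with a brown label, 86 mm across, about 200 mm tall; point 100 mm up its axis. Leave alone
- beaker_center (a point): white plastic beaker, 76 mm across, 90 mm tall; point half-way up its axis. Leave alone
- vial_center (a point): small amber vial with a black cap, 30 mm across, 55 mm tall; point half-way up its axis. Leave alone
- pipette_center (a point): white pipette with a yellow tip lying on the bench, 250 mm long, 24 mm thick; point near the middle of its length, 12 mm up. Leave alone
Things that resemble listed ones, but are neither listed nor needed, are in the scene too. Several things look just like the pad: the one meant starts farthest from the robot's base. Of the things shaped like the part that bears plate_center, the clear one is meant.

How it is judged:
By the outcome, as a careful person would: the job done as asked, in the order asked, and still so for the second after the job is handed in, with the robot touching nothing.
It also fails if it takes over 51 s, if anything falls off the work surface, if the arm or the gripper's body presses on something with over 40 N, if the wrist force passes 120 N, or if a joint passes its speed limit or range.

## Working session

There is one attempt and no reset: what is moved stays moved. The work goes in short steps, Python scripts to look and compute and a tool call to move; the robot and the scene stay as the last step left them, time stands still between calls to the robot, and variables do not carry over. Pictures are saved under pics/ and viewed, and the job is handed in when it is done.

Besides the shell and the picture viewer there is one more tool, called after "Call:" as a command line: name --argument value ..., lists and objects as JSON in quotes. carry_out: Moves the arm, as the interface text tells. Shift numbers are shares of 0.04 m and turn numbers shares of 5 degrees, none past 1 either way. Its arguments: {"type":"object","properties":{"moves":{"type":"array"}},"required":["moves"]}

```bash
mkdir -p pics; ls; cat > h.py <<'E'
import numpy as np, cv2, pickle
from plant import state, grab_frame, ticket, manip
def shot(n,tag):
    f=grab_frame(n); pickle.dump(f,open(f'pics/{tag}.pkl','wb'))
    cv2.imwrite(f'pics/{tag}.png',cv2.resize(f['frame'][:,:,::-1],None,fx=1.5,fy=1.5,interpolation=cv2.INTER_CUBIC)); return f
def load(tag): return pickle.load(open(f'pics/{tag}.pkl','rb'))
def und(f,u,v):
    K=f['K']; d=np.array([(u-K[0,2])/K[0,0],(v-K[1,2])/K[1,1]]); s=d.copy()
    for _ in range(30): s=d/(1+f['k1']*(s@s))
    return s
def onz(f,u,v,z):
    s=und(f,u,v); T=f['world_from_camera']; r=T[:3,:3]@np.array([s[0],s[1],1]); o=T[:3,3]
    return o+r*(z-o[2])/r[2]
def dep(f,u,v):
    s=und(f,u,v); T=f['world_from_camera']; d=f['z_map'][int(round(v)),int(round(u))]
    return T[:3,:3]@(np.array([s[0],s[1],1])*d)+T[:3,3]
def cloud(f):
    K=f['K'];h,w=f['z_map'].shape;u,v=np.meshgrid(np.arange(w),np.arange(h))
    d=np.stack([(u-K[0,2])/K[0,0],(v-K[1,2])/K[1,1]],-1);s=d.copy()
    for _ in range(30): s=d/(1+f['k1']*(s**2).sum(-1,keepdims=True))
    P=np.concatenate([s,np.ones((h,w,1))],-1)*f['z_map'][...,None];T=f['world_from_camera']
    return P@T[:3,:3].T+T[:3,3]
def proj(f,p):
    T=np.linalg.inv(f['world_from_camera']);q=T[:3,:3]@np.array(p)+T[:3,3];s=q[:2]/q[2];s=s*(1+f['k1']*(s@s))
    return f['K'][0,0]*s[0]+f['K'][0,2],f['K'][1,1]*s[1]+f['K'][1,2]
E
python3 - <<'E'
from h import *
print(state(),manip.grip_depth, dir(manip))
for n in('side','top'):
    f=shot(n,n+'0');print(n,f['K'],f['k1'],f['world_from_camera'])
E
```

```text
pics
{'time': 0.0, 'joint_pos': array([-1.38799966e+00,  5.33662160e-02,  1.61427001e+00,  3.21469704e-06,
        1.47597337e+00, -1.19018123e-01]), 'joint_vel': array([ 0.00117293, -0.0010326 , -0.00158558,  0.00106915,  0.0001756 ,
        0.00024415]), 'joint_efforts': array([-1.13600130e-03, -3.93684232e+01, -3.70175028e+01, -2.46050768e-04,
        7.02219957e-03, -6.47189822e-07]), 'tool_pos': array([ 0.18566304, -0.59615266,  0.23007153]), 'tool_rot': array([-6.91162666e-04,  8.05373156e-01, -5.92767293e-01, -7.34373537e-04]), 'contact_force': array([ 0.75049256, -0.32626684,  0.28742494]), 'ft_torque': array([-0.01966584, -0.01884436,  0.00667627]), 'gripper_width': 0.9994732659502865} 0.0187 ['IKError', '__class__', '__delattr__', '__dict__', '__dir__', '__doc__', '__eq__', '__format__', '__ge__', '__getattribute__', '__getstate__', '__gt__', '__hash__', '__init__', '__init_subclass__', '__le__', '__lt__', '__module__', '__ne__', '__new__', '__reduce__', '__reduce_ex__', '__repr__', '__setattr__', '__sizeof__', '__str__', '__subclasshook__', '__weakref__', 'grip_depth']
side [[408.69309351   0.         252.74336951]
 [  0.         408.69309351 188.03188144]
 [  0.           0.           1.        ]] -0.0207857663476073 [[-0.77949695 -0.40384904  0.47884283 -0.20662613]
 [-0.62621184  0.52142453 -0.57963367  0.80509277]
 [-0.0155959  -0.75167972 -0.65934389  1.01409085]
 [ 0.          0.          0.          1.        ]]
top [[393.82179494   0.         256.76638181]
 [  0.         393.82179494 189.7282353 ]
 [  0.           0.           1.        ]] -0.03427216392775391 [[ 0.00834069 -0.98180483  0.18970956  0.19807049]
 [-0.99990747 -0.00614983  0.01213427 -0.01377117]
 [-0.0107468  -0.18979321 -0.98176527  1.53718086]
 [ 0.          0.          0.          1.        ]]
```

View pics/side0.png

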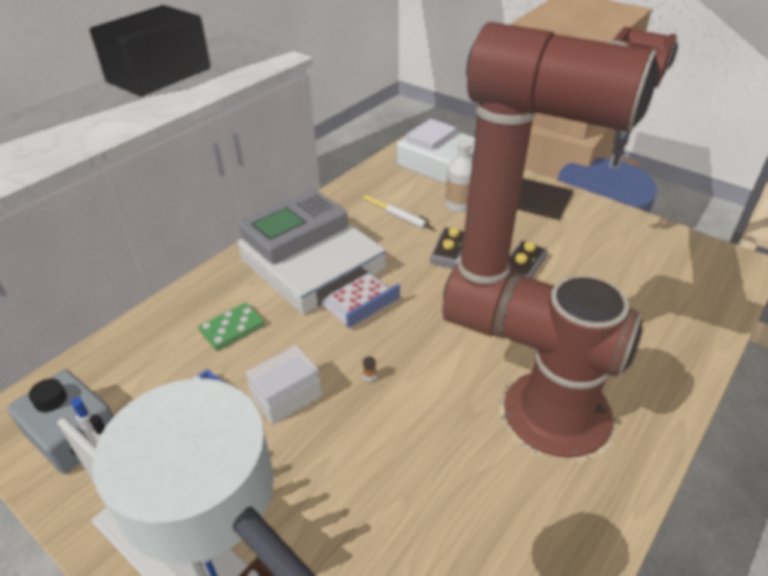

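View pics/top0.png

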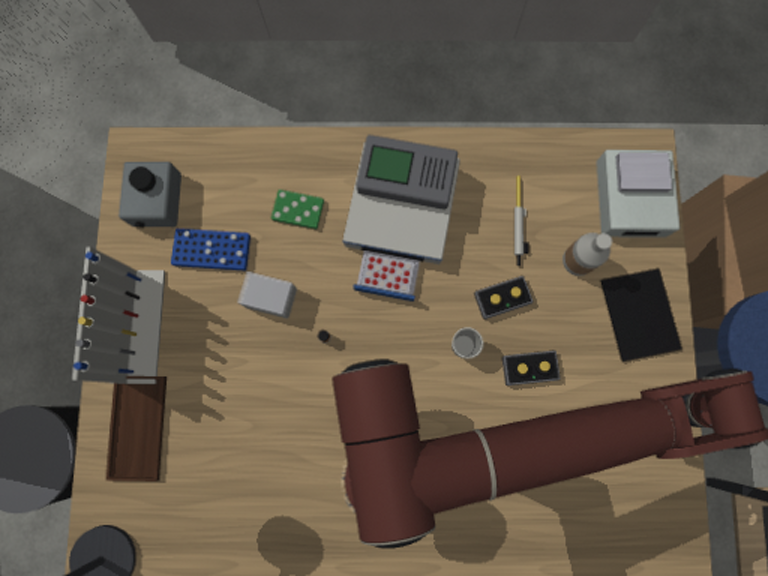

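The top view shows the reader at about (400,200) in the 1.5x picture, with its carriage front at (387,293). There are two pad lookalikes, at (505,298) and (531,367). I'll enlarge these.

```bash
python3 - <<'E'
from h import *
f=load('top0')
a=f['frame'][80:210,220:380,::-1]
cv2.imwrite('pics/c1.png',cv2.resize(a,None,fx=5,fy=4.6,interpolation=cv2.INTER_CUBIC))
a=f['frame'][175:265,290:390,::-1]
cv2.imwrite('pics/c2.png',cv2.resize(a,None,fx=6,fy=6,interpolation=cv2.INTER_CUBIC))
# yellow blobs
h=cv2.cvtColor(f['frame'],cv2.COLOR_RGB2HSV)
m=cv2.inRange(h,(20,130,120),(35,255,255))
n,l,s,c=cv2.connectedComponentsWithStats(m)
for i in range(1,n):
    if s[i,4]>15: print(s[i],c[i],onz(f,*c[i],.052).round(4),dep(f,*c[i]).round(4))
b=cv2.inRange(h,(105,120,60),(125,255,255));n,l,s,c=cv2.connectedComponentsWithStats(b)
for i in range(1,n):
    if s[i,4]>40: print('b',s[i],c[i],dep(f,*c[i]).round(3))
E
```

```text
[344 117   3  20  58] [345.01724138 126.82758621] [ 0.7412 -0.3432  0.052 ] [ 0.7554 -0.3518  0.0131]
[341 192   6   6  29] [343.4137931  194.27586207] [ 0.4694 -0.3274  0.052 ] [ 0.4682 -0.326   0.0586]
[327 196   6   6  31] [329.70967742 198.70967742] [ 0.4518 -0.2745  0.052 ] [ 0.4512 -0.2738  0.0556]
[ 52 212   5   4  16] [ 54.1875 213.3125] [0.3876 0.7847 0.052 ] [0.3562 0.6524 0.2981]
[360 241   7   6  34] [362.67647059 243.58823529] [ 0.2822 -0.3936  0.052 ] [ 0.2824 -0.3945  0.0483]
[345 242   7   7  34] [347.91176471 245.20588235] [ 0.2759 -0.338   0.052 ] [ 0.2761 -0.3386  0.0492]
b [114 153  52  27 999] [139.57357357 166.17517518] [0.579 0.468 0.039]
b [237 190  39  10 102] [256.28431373 194.70588235] [0.465 0.006 0.054]
```

View pics/c1.png

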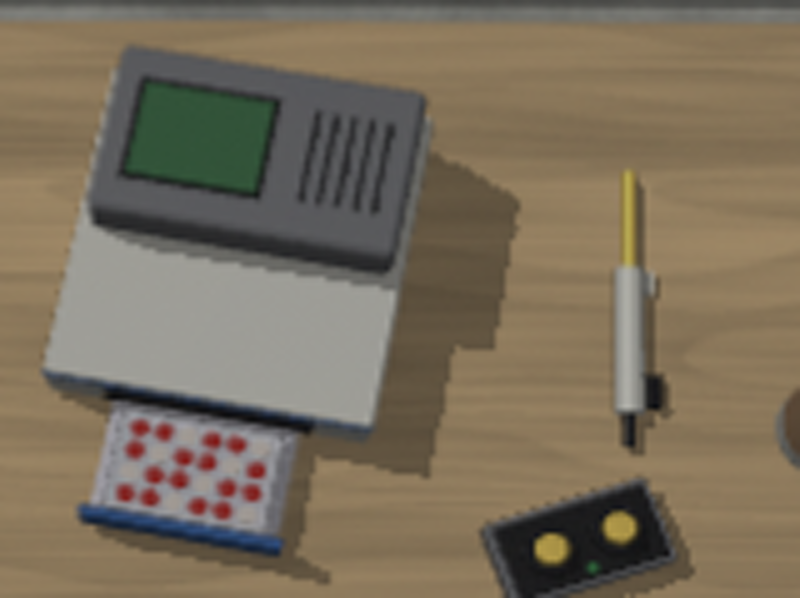

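View pics/c2.png

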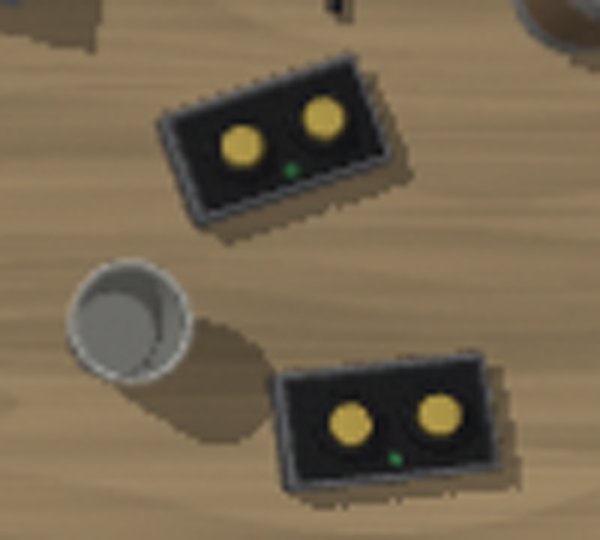

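The pad meant is the upper one in crop c2, with keys at (242,146) and (323,118). At about 0.55 m it is farther from the base than the other, at about 0.46 m. Next is the carriage pose.

```bash
python3 - <<'E'
from h import *
f=load('top0')
c=lambda x,y:(220+x/5-.5+.1,80+y/4.6-.5+.1)
for nm,x,y,z in [('boxFL',45,372,.07),('boxFR',372,430,.07),('plateL back top',85,507,.055),('plateR back top',280,538,.055),('plateL',80,517,.055),('plateR',280,550,.055)]:
    print(nm,onz(f,*c(x,y),z).round(4))
P=cloud(f)
h=cv2.cvtColor(f['frame'],cv2.COLOR_RGB2HSV)
b=cv2.inRange(h,(105,100,40),(125,255,255))>0
m=b&(P[...,0]>.4)&(P[...,0]<.52)&(abs(P[...,1])<.12)
Q=P[m];print(len(Q),Q[:,2].round(3))
k=abs(Q[:,2]-.055)<.006;Q=Q[k]
r=cv2.fitLine(Q[:,:2].astype('f4'),cv2.DIST_HUBER,0,.01,.01).ravel();print(r,np.degrees(np.arctan2(r[1],r[0])),Q.mean(0))
d=r[:2];t=(Q[:,:2]-r[2:])@d;print(t.min(),t.max(), r[2:]+d*(t.min()+t.max())/2)
# red well centre
R=(cv2.inRange(h,(0,120,100),(8,255,255))|cv2.inRange(h,(172,120,100),(180,255,255)))>0
m=R&(P[...,0]>.4)&(P[...,0]<.62)&(abs(P[...,1])<.12);print(P[m].mean(0),P[m][:,2].mean())
s=load('side0')['frame'][170:230,200:280,::-1]
cv2.imwrite('pics/c3.png',cv2.resize(s,None,fx=9,fy=9,interpolation=cv2.INTER_CUBIC))
# top surface of box
m=(abs(P[...,2]-.07)<.006)&(abs(P[...,1])<.2)&(P[...,0]>.5)&(P[...,0]<.8)
rr=cv2.minAreaRect(P[m][:,:2].astype('f4'));print(rr,cv2.boxPoints(rr))
E
```

```text
boxFL [0.5958 0.1139 0.07  ]
boxFR [ 0.5473 -0.1375  0.07  ]
plateL back top [0.4836 0.0819 0.055 ]
plateR back top [ 0.4584 -0.0676  0.055 ]
plateL [0.4751 0.0856 0.055 ]
plateR [ 0.4483 -0.0676  0.055 ]
132 [0.051 0.054 0.06  0.054 0.054 0.054 0.053 0.052 0.053 0.05  0.06  0.051
 0.056 0.048 0.048 0.055 0.055 0.054 0.052 0.05  0.047 0.055 0.049 0.057
 0.053 0.054 0.029 0.028 0.031 0.034 0.038 0.047 0.053 0.051 0.053 0.053
 0.051 0.058 0.054 0.062 0.053 0.056 0.062 0.054 0.02  0.032 0.032 0.04
 0.033 0.043 0.053 0.048 0.054 0.056 0.056 0.057 0.059 0.057 0.047 0.051
 0.06  0.056 0.025 0.029 0.03  0.04  0.042 0.046 0.052 0.054 0.048 0.058
 0.049 0.051 0.055 0.056 0.058 0.052 0.053 0.053 0.028 0.031 0.032 0.037
 0.042 0.058 0.055 0.052 0.052 0.05  0.049 0.059 0.058 0.052 0.055 0.049
 0.028 0.03  0.036 0.038 0.041 0.041 0.047 0.059 0.056 0.055 0.05  0.05
 0.051 0.055 0.049 0.056 0.051 0.025 0.03  0.032 0.033 0.048 0.045 0.054
 0.055 0.055 0.054 0.06  0.059 0.022 0.032 0.027 0.043 0.038 0.045 0.043]
[0.18904386 0.98196864 0.47068554 0.02585721] 79.103004 [0.46751295 0.00974616 0.05421582]
-0.09290486883750887 0.05998994436485038 [0.46757436 0.0096965 ]
[5.16902461e-01 3.24079928e-04 3.78365186e-02] 0.037836518584717586
((0.6964247226715088, -0.03277254104614258), (0.2595478594303131, 0.2551948130130768), 79.20803833007812) [[ 0.54678476 -0.13635944]
 [ 0.79746604 -0.184143  ]
 [ 0.8460647   0.07081436]
 [ 0.5953834   0.11859792]]
```

View pics/c3.png

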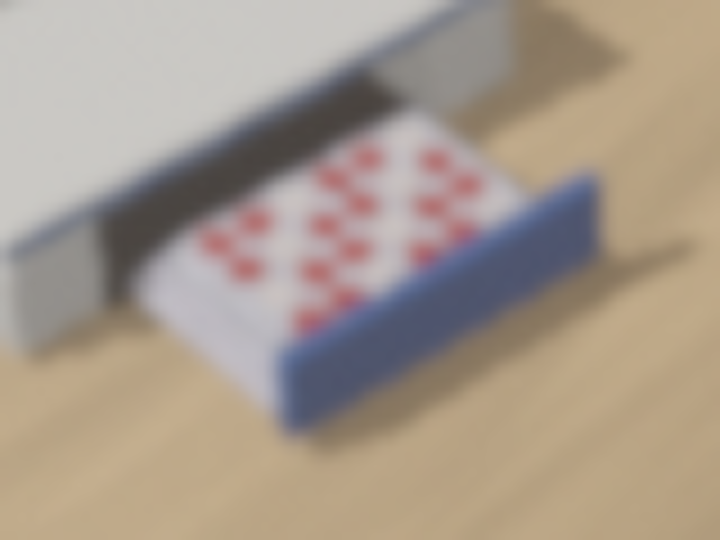

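```bash
python3 - <<'E'
from h import *
f=load('top0');g=lambda u,v:(u/1.5,v/1.5)
for n,u,v,z in [('vial',323,336,.055),('beaker',467,343,.09),('bottlecap',601,243,.2),('tip',267,294,.086),('pip',519,230,.012),('pip end',524,258,.01)]:
    print(n,onz(f,*g(u,v),z).round(3),dep(f,*g(u,v)).round(3))
s=load('side0');h=cv2.cvtColor(s['frame'],cv2.COLOR_RGB2HSV)
m=cv2.inRange(h,(20,130,120),(35,255,255))
n,l,st,c=cv2.connectedComponentsWithStats(m)
for i in range(1,n):
    if st[i,4]>15: print(st[i],c[i],onz(s,*c[i],.052).round(4),dep(s,*c[i]).round(4))
from scipy.spatial.transform import Rotation as R
q=state()['tool_rot'];print(R.from_quat([*q[1:],q[0]]).as_matrix().round(4))
for nm,x,y,z in [('plateR near top',290,365,.055),('plateL near top',598,185,.055)]:
    print(nm,onz(s,200+x/9-.45,170+y/9-.45,z).round(4))
E
```

```text
vial [0.352 0.16  0.055] [0.352 0.16  0.053]
beaker [ 0.333 -0.197  0.09 ] [ 0.342 -0.209 -0.   ]
bottlecap [ 0.559 -0.501  0.2  ] [ 0.559 -0.502  0.198]
tip [0.453 0.3   0.086] [0.452 0.3   0.087]
pip [ 0.644 -0.352  0.012] [ 0.641 -0.35   0.022]
pip end [ 0.567 -0.363  0.01 ] [ 0.57  -0.366 -0.002]
[350 163   7   5  22] [352.5        164.90909091] [ 0.2758 -0.3766  0.052 ] [ 0.2783 -0.3827  0.047 ]
[344 169   8   7  40] [347.1 171.6] [ 0.2723 -0.3283  0.052 ] [ 0.2717 -0.327   0.0531]
[[ 2.972e-01 -9.548e-01 -3.000e-04]
 [-9.548e-01 -2.972e-01  1.800e-03]
 [-1.800e-03 -2.000e-04 -1.000e+00]]
plateR near top [0.4752 0.0927 0.055 ]
plateL near top [ 0.4459 -0.0581  0.055 ]
```

Call:
carry_out --moves '[[[0, 0, 0, -0.6, -0.7, 0, 0], [0, 0, 0, -0.6, -0.7, 0, 0], [0, 0, 0, -0.6, -0.7, 0, 0], [0, 0, 0, -0.6, -0.7, 0, 0], [0, 0, 0, -0.6, -0.7, 0, 0], [0, 0, 0, -0.6, -0.7, 0, 0], [0, 0, 0, -0.6, -0.7, 0, 0], [0, 0, 0, -0.6, -0.7, 0, 0]]]'

```text
time: 0.77
tool_pos: [0.343, -0.345, 0.2308]
tool_rot: [-0.0, 0.805, -0.593, -0.0]
contact_force: [0.1, -0.4, 0.2]
gripper_width: 0.504
```

Call:
carry_out --moves '[[[0, 0, 0, -0.83, -0.42, 0, 0], [0, 0, 0, -0.83, -0.42, 0, 0], [0, 0, 0, -0.83, -0.42, 0, 0], [0, 0, 0, -0.83, -0.42, 0, 0], [0, 0, 0, -0.83, -0.42, 0, 0], [0, 0, 0, -0.83, -0.42, 0, 0], [0, 0, 0, -0.83, -0.42, 0, 0], [0, 0, 0, -0.83, -0.42, 0, 0]]]'

```text
time: 1.43
tool_pos: [0.3916, -0.0515, 0.231]
tool_rot: [-0.0, 0.805, -0.593, 0.0]
contact_force: [0.1, 1.0, -0.3]
gripper_width: 0.504
```

Call:
carry_out --moves '[[[0, 0, 0, -0.83, -0.42, 0, 0], [0, 0, 0, -0.83, -0.42, 0, 0], [0, 0, 0.94, 0, 0, 0, 0], [0, 0, 0.94, 0, 0, 0, 0], [0, 0, 0.94, 0, 0, 0, 0], [0, 0, 0.94, 0, 0, 0, 0], [0, 0, 0.94, 0, 0, 0, 0], [0, 0, 0.94, 0, 0, 0, 0]]]'

```text
time: 2.1
tool_pos: [0.404, 0.0203, 0.2308]
tool_rot: [-0.0, -0.635, 0.772, 0.0]
contact_force: [0.4, 0.1, 0.7]
gripper_width: 0.501
```

```bash
python3 - <<'E'
from h import *
from scipy.spatial.transform import Rotation as R
s=state();q=s['tool_rot'];M=R.from_quat([*q[1:],q[0]]).as_matrix()
print(s['time'],s['tool_pos'],M.round(4),np.degrees(np.arctan2(M[1,0],M[0,0])))
d=np.array([.403,.023,.15])-s['tool_pos'];print(M.T@d/.04)
E
```

```text
2.1 [0.40396799 0.02027579 0.23075974] [[-1.929e-01 -9.812e-01 -9.000e-04]
 [-9.812e-01  1.929e-01  1.000e-04]
 [ 0.000e+00  9.000e-04 -1.000e+00]] -101.1230819074176
[-0.06223386  0.03501923  2.01902425]
```

Call:
carry_out --moves '[[[0, 0, 0, -0.06, 0, 0.64, 0], [0, 0, 0, 0, 0, 0.64, 0], [0, 0, 0, 0, 0, 0.64, 0], [0, 0, 0, 0, 0, 0.64, 0], [0, 0, 0, 0, 0, 0.64, 0], [0, 0, 0, 0, 0, 0.64, 0], [0, 0, 0, 0, 0, 0.64, 0], [0, 0, 0, 0, 0, 0.64, 0]]]'

```text
time: 2.77
tool_pos: [0.4043, 0.0225, 0.0251]
tool_rot: [-0.0, -0.637, 0.771, 0.0]
contact_force: [-0.2, 0.6, 0.4]
gripper_width: 0.501
```

```bash
python3 - <<'E'
from h import *
print(state()['tool_pos'],state()['contact_force'])
for n in('side','top'):
    f=shot(n,n+'1')
a=load('side1')['frame'][150:250,180:300,::-1]
cv2.imwrite('pics/c4.png',cv2.resize(a,None,fx=6,fy=6,interpolation=cv2.INTER_CUBIC))
E
```

```text
[0.40425031 0.02254513 0.02505633] [-0.17612805  0.63640719  0.44249163]
```

View pics/c4.png

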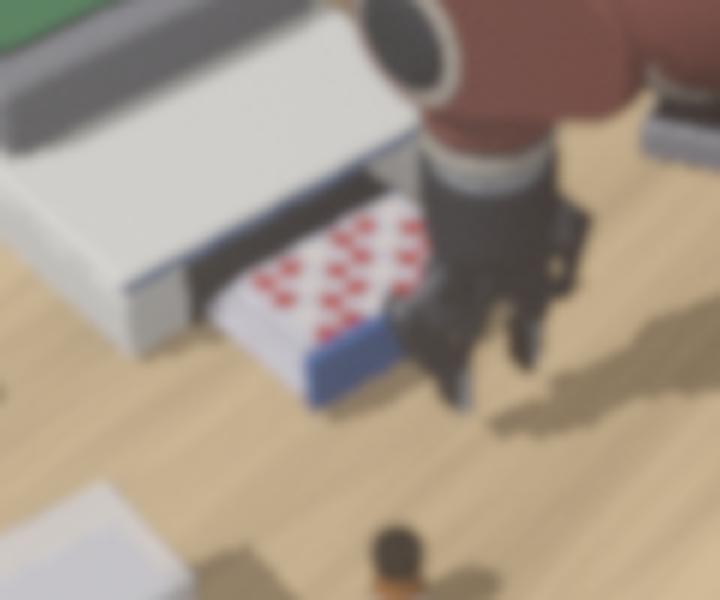

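View pics/top1.png

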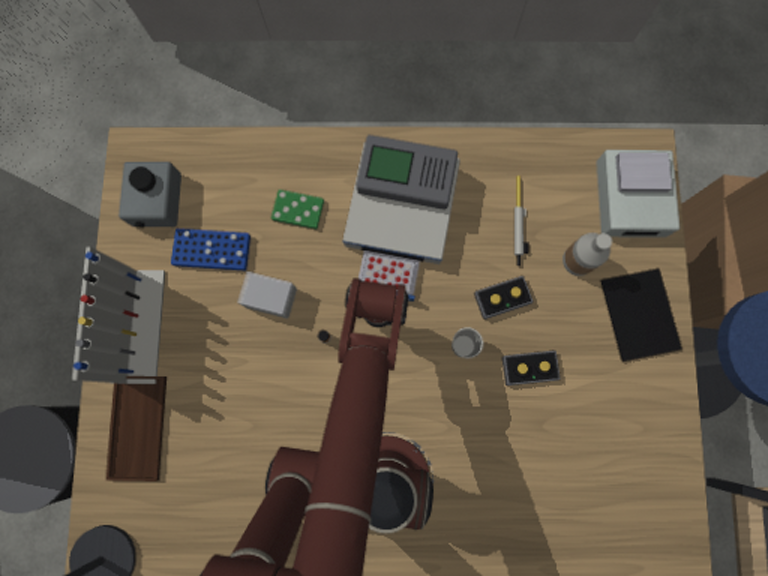

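The fingertips are about 48 mm in front of the blue front plate, low and centred. I'll push along tool -y.

Call:
carry_out --moves '[[[0, 0, 0, 0, -0.3, 0, 0], [0, 0, 0, 0, -0.3, 0, 0], [0, 0, 0, 0, -0.25, 0, 0], [0, 0, 0, 0, -0.1, 0, 0], [0, 0, 0, 0, -0.1, 0, 0], [0, 0, 0, 0, -0.1, 0, 0], [0, 0, 0, 0, -0.15, 0, 0], [0, 0, 0, 0, -0.2, 0, 0]]]'

```text
time: 3.53
tool_pos: [0.463, 0.0114, 0.0264]
tool_rot: [-0.001, -0.637, 0.771, 0.001]
contact_force: [-1.7, 0.4, 1.3]
gripper_width: 0.496
```

Call:
carry_out --moves '[[[0, 0, 0, 0, -0.2, 0, 0], [0, 0, 0, 0, -0.2, 0, 0], [0, 0, 0, 0, -0.2, 0, 0], [0, 0, 0, 0, -0.2, 0, 0], [0, 0, 0, 0, -0.2, 0, 0], [0, 0, 0, 0, -0.2, 0, 0], [0, 0, 0, 0, -0.2, 0, 0], [0, 0, 0, 0, -0.2, 0, 0]]]'

```text
time: 4.2
tool_pos: [0.5272, -0.0011, 0.0263]
tool_rot: [-0.0, -0.637, 0.771, 0.0]
contact_force: [-2.8, 1.6, 1.6]
gripper_width: 0.503
```

```bash
python3 - <<'E'
from h import *
s=state();p=s['tool_pos'];print(p,s['contact_force'])
x=np.array([.982,-.191])
print('dist to home front',(np.array([.5615,-.007])-p[:2])@x)
f=shot('side','side2');a=f['frame'][140:240,180:300,::-1]
cv2.imwrite('pics/c5.png',cv2.resize(a,None,fx=6,fy=6,interpolation=cv2.INTER_CUBIC))
E
```

```text
[ 0.52717408 -0.00107038  0.0263054 ] [-2.82505088  1.57246741  1.58478009]
dist to home front 0.03484061174064798
```

View pics/c5.png

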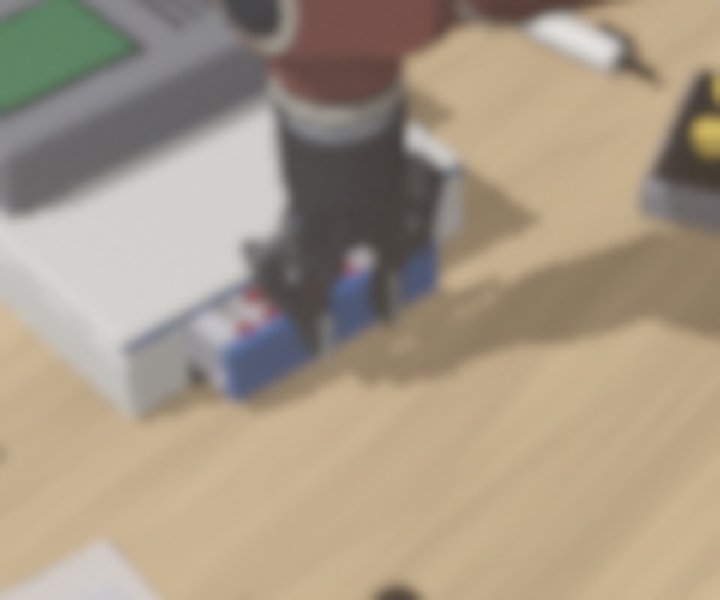

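The carriage is about three-quarters of the way in, with both fingers on the blue front. I'll continue more slowly.

Call:
carry_out --moves '[[[0, 0, 0, 0, -0.15, 0, 0], [0, 0, 0, 0, -0.1, 0, 0], [0, 0, 0, 0, -0.1, 0, 0], [0, 0, 0, 0, -0.05, 0, 0], [0, 0, 0, 0, -0.05, 0, 0], [0, 0, 0, 0, -0.05, 0, 0], [0, 0, 0, 0, -0.02, 0, 0], [0, 0, 0, 0, 0, 0, 0]]]'

```text
time: 4.92
tool_pos: [0.5472, -0.0051, 0.0265]
tool_rot: [0.0, -0.637, 0.771, -0.0]
contact_force: [-1.4, -0.1, -0.4]
gripper_width: 0.503
```

Call:
carry_out --moves '[[[0, 0, 0, 0, -0.025, 0, 0], [0, 0, 0, 0, -0.025, 0, 0], [0, 0, 0, 0, -0.025, 0, 0]]]'

```text
time: 5.17
tool_pos: [0.5498, -0.0056, 0.0265]
tool_rot: [-0.0, -0.637, 0.771, -0.0]
contact_force: [-2.6, -0.4, 1.2]
gripper_width: 0.5
```

Call:
carry_out --moves '[[[0, 0, 0, 0, -0.03, 0, 0], [0, 0, 0, 0, -0.03, 0, 0], [0, 0, 0, 0, -0.03, 0, 0]]]'

```text
time: 5.42
tool_pos: [0.5504, -0.0056, 0.0263]
tool_rot: [-0.003, -0.637, 0.771, 0.003]
contact_force: [-16.5, 1.1, 11.8]
gripper_width: 0.497
```

Call:
carry_out --moves '[[[0, 0, 0, 0, -0.03, 0, 0], [0, 0, 0, 0, -0.03, 0, 0]]]'

```text
time: 5.58
tool_pos: [0.5504, -0.0053, 0.0257]
tool_rot: [-0.005, -0.637, 0.771, 0.006]
contact_force: [-24.7, 3.4, 18.5]
gripper_width: 0.502
```

The motion has stalled and the force is rising, so this is the stop. I'll back off, lift and check.

Call:
carry_out --moves '[[[0, 0, 0, 0, 0.3, 0, 0], [0, 0, 0, 0, 0.5, 0, 0], [0, 0, 0, 0, 0.5, 0, 0], [0, 0, 0, 0, 0.3, -0.4, 0], [0, 0, 0, 0, 0, -0.9, 0], [0, 0, 0, 0, 0, -0.9, 0], [0, 0, 0, 0, 0, -0.9, 0], [0, 0, 0, 0, 0, -0.6, 0]]]'

```text
time: 6.25
tool_pos: [0.495, 0.0054, 0.1792]
tool_rot: [0.003, -0.637, 0.771, -0.003]
contact_force: [1.5, 0.0, 0.1]
gripper_width: 0.499
```

```bash
python3 - <<'E'
from h import *
from scipy.spatial.transform import Rotation as R
f=shot('side','side3');a=f['frame'][110:240,160:310,::-1]
cv2.imwrite('pics/c6.png',cv2.resize(a,None,fx=5,fy=4.6,interpolation=cv2.INTER_CUBIC))
s=state();q=s['tool_rot'];M=R.from_quat([*q[1:],q[0]]).as_matrix()
print(s['time'],s['tool_pos'],s['contact_force'],M.round(4),np.degrees(np.arctan2(M[1,0],M[0,0])))
d=np.array([.4606,-.301,.15])-s['tool_pos'];print(M.T@d/.04)
E
```

```text
6.3 [0.4976004  0.0050949  0.18405074] [ 1.71715905 -0.07306934  3.74095533] [[-0.1891 -0.9818  0.0149]
 [-0.982   0.1891 -0.0016]
 [-0.0013 -0.015  -0.9999]] -100.90170304141198
[ 7.69030504 -0.52628838  0.84931498]
```

View pics/c6.png

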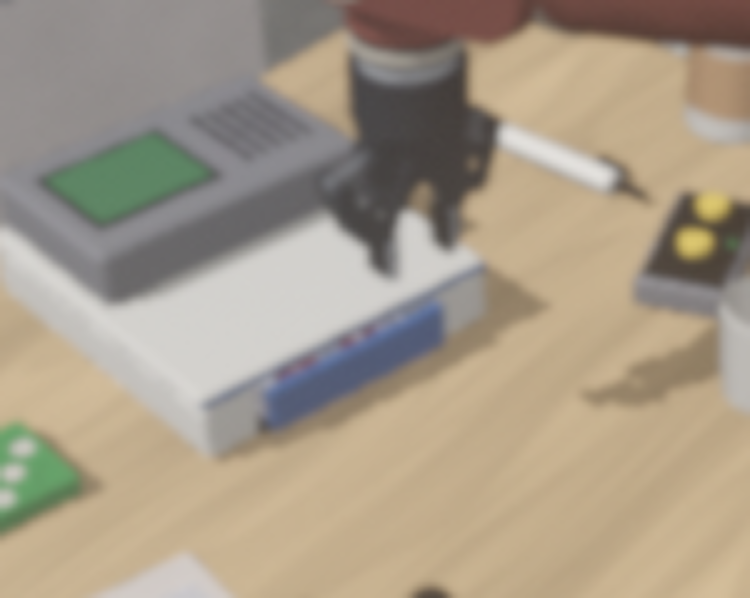

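Call:
carry_out --moves '[[[0, 0, 0, 0.9, -0.06, 0, 0], [0, 0, 0, 0.96, -0.07, 0, 0], [0, 0, 0, 0.96, -0.07, 0, 0], [0, 0, 0, 0.96, -0.07, 0, 0], [0, 0, 0, 0.96, -0.07, 0, 0], [0, 0, 0, 0.96, -0.07, 0, 0], [0, 0, 0, 0.96, -0.07, 0, 0], [0, 0, 0, 0.96, -0.07, 0, 0]]]'

```text
time: 6.97
tool_pos: [0.4569, -0.3002, 0.1748]
tool_rot: [0.001, -0.637, 0.771, -0.001]
contact_force: [1.0, 0.5, -0.1]
gripper_width: 0.5
```

Call:
carry_out --moves '[[[0, 0, -0.98, 0, 0, 0, 0], [0, 0, -0.98, 0, 0, 0, 0], [0, 0, -0.98, 0, 0, 0, 0], [0, 0, -0.98, 0, 0, 0, 0], [0, 0, -0.98, 0, 0, 0, 0], [0, 0, -0.98, 0, 0, 0, 0], [0, 0, 0, 0, 0, 0, 0], [0, 0, 0, 0, 0, 0, 0]]]'

```text
time: 7.63
tool_pos: [0.4572, -0.2982, 0.1746]
tool_rot: [-0.0, 0.811, -0.585, 0.001]
contact_force: [-0.1, 0.7, 0.3]
gripper_width: 0.5
```

```bash
python3 - <<'E'
from h import *
from scipy.spatial.transform import Rotation as R
f=shot('side','side4');a=f['frame'][90:230,180:360,::-1]
cv2.imwrite('pics/c7.png',cv2.resize(a,None,fx=4.4,fy=4.2,interpolation=cv2.INTER_CUBIC))
f=shot('top','top4');a=f['frame'][80:210,220:380,::-1]
cv2.imwrite('pics/c8.png',cv2.resize(a,None,fx=5,fy=4.6,interpolation=cv2.INTER_CUBIC))
P=cloud(f)
h=cv2.cvtColor(f['frame'],cv2.COLOR_RGB2HSV)
b=cv2.inRange(h,(105,100,40),(125,255,255))>0
m=b&(P[...,0]>.4)&(P[...,0]<.65)&(abs(P[...,1])<.12)&(abs(P[...,2]-.055)<.006)
print(P[m].mean(0),m.sum())
s=state();q=s['tool_rot'];M=R.from_quat([*q[1:],q[0]]).as_matrix()
print(s['time'],s['tool_pos'],s['contact_force'],M.round(4),np.degrees(np.arctan2(M[1,0],M[0,0])))
d=np.array([.4606,-.301,.08])-s['tool_pos'];print(M.T@d/.04)
E
```

```text
[ 0.56662002 -0.00765341  0.05450401] 99
7.7333 [ 0.45707798 -0.29808142  0.17453725] [ 0.16504336 -0.61588036 -0.10555763] [[ 3.156e-01 -9.489e-01  6.000e-04]
 [-9.489e-01 -3.156e-01 -3.000e-04]
 [ 5.000e-04 -5.000e-04 -1.000e+00]] -71.60151117539493
[ 0.09592681 -0.05944829  2.36350342]
```

View pics/c7.png

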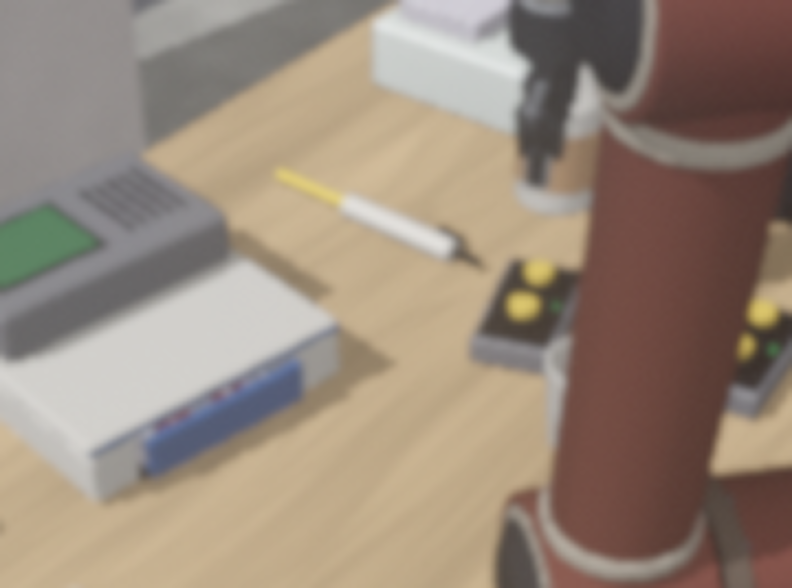

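View pics/c8.png

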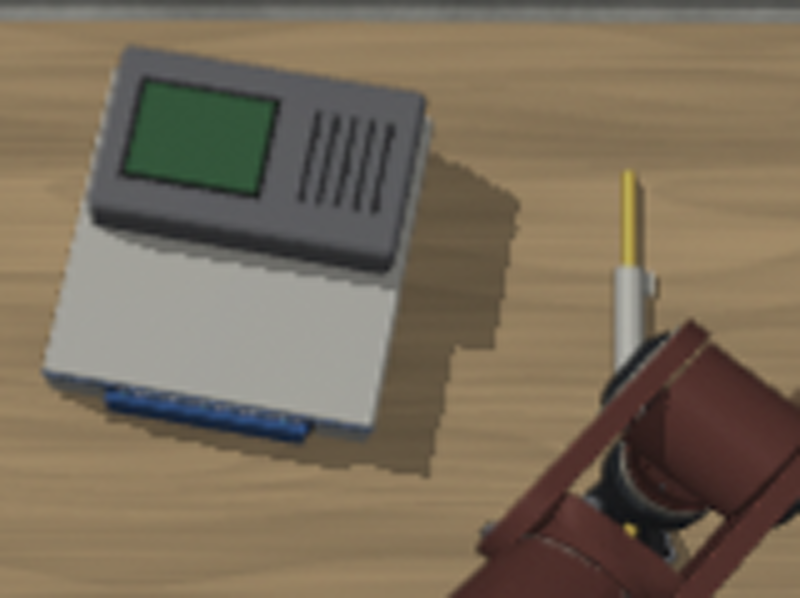

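By the top camera the carriage travelled 100.6 mm, so it is home, and the plate is inside. Next I descend to just above the keys.

Call:
carry_out --moves '[[[0, 0, 0, 0.1, -0.06, 0.4, 0.1], [0, 0, 0, 0, 0, 0.5, 0.1], [0, 0, 0, 0, 0, 0.5, 0.1], [0, 0, 0, 0, 0, 0.5, 0.1], [0, 0, 0, 0, 0, 0.4, 0.1], [0, 0, 0, 0, 0, 0.2, 0.1], [0, 0, 0, 0, 0, 0, 0.1]]]'

```text
time: 8.32
tool_pos: [0.4592, -0.2999, 0.0721]
tool_rot: [-0.0, 0.811, -0.585, -0.002]
contact_force: [0.2, -0.4, -0.4]
gripper_width: 0.548
```

```bash
python3 - <<'E'
from h import *
from scipy.spatial.transform import Rotation as R
f=shot('side','side5');a=f['frame'][110:210,260:380,::-1]
cv2.imwrite('pics/c9.png',cv2.resize(a,None,fx=6,fy=6,interpolation=cv2.INTER_CUBIC))
f=shot('top','top5');a=f['frame'][160:260,290:390,::-1]
cv2.imwrite('pics/c10.png',cv2.resize(a,None,fx=6,fy=6,interpolation=cv2.INTER_CUBIC))
s=state();q=s['tool_rot'];M=R.from_quat([*q[1:],q[0]]).as_matrix()
print(s['time'],s['tool_pos'],s['contact_force'],M.round(4),s['gripper_width'])
d=np.array([.4606,-.301,.052])-s['tool_pos'];print(M.T@d/.04)
E
```

```text
8.4167 [ 0.46071051 -0.30125775  0.07500046] [0.13502977 0.1335436  0.34109268] [[ 3.167e-01 -9.485e-01  5.000e-04]
 [-9.485e-01 -3.167e-01 -3.000e-04]
 [ 5.000e-04 -4.000e-04 -1.000e+00]] 0.5480996933637879
[-0.00726447  0.00078959  0.57500772]
```

View pics/c9.png

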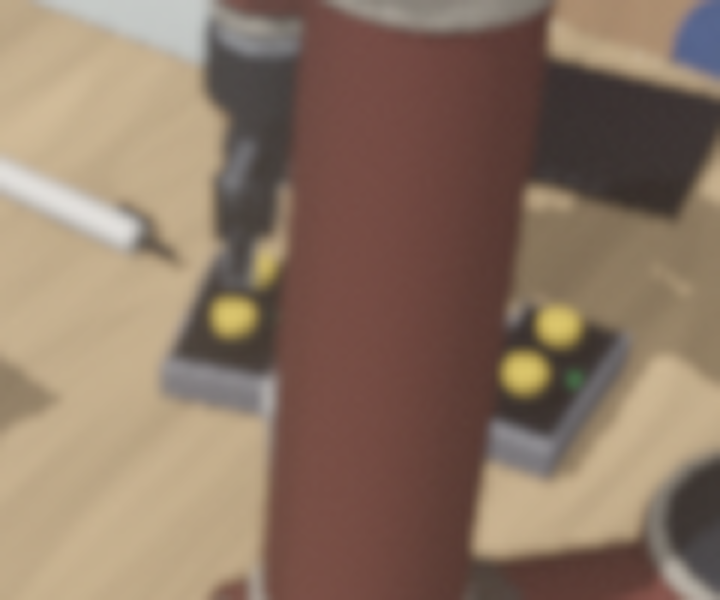

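View pics/c10.png

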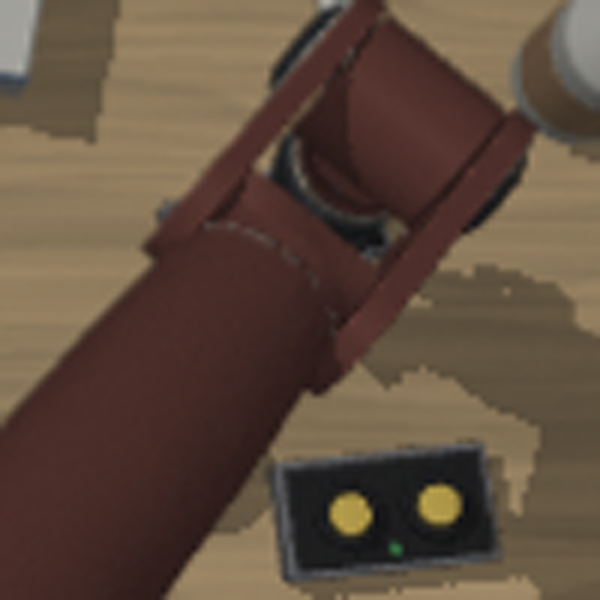

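```bash
python3 - <<'E'
from h import *
f=load('side5')
c=lambda x,y:(260+x/6-.4,110+y/6-.4)
print('key top visible',onz(f,*c(233,313),.052))
f4=load('side4')
for x,y in((540,270),(523,303)): print('keys s4',onz(f4,180+x/4.4-.4,90+y/4.2-.4,.052))
for e in(.0235,.028,.035):
  for z in(.075,.08):
    u,v=proj(f,[.4607-.3167*e,-.3013+.9485*e,z]);print(e,z,(u-260+.4)*6,(v-110+.4)*6)
E
```

```text
key top visible [ 0.4490907  -0.26756889  0.052     ]
keys s4 [ 0.46539318 -0.31909288  0.052     ]
keys s4 [ 0.4490825  -0.26776432  0.052     ]
0.0235 0.075 239.7070892701703 273.2569576181787
0.0235 0.08 240.17527082095887 266.9375162580888
0.028 0.075 237.8241548457487 277.2561945093627
0.028 0.08 238.28937217997304 270.9322775571795
0.035 0.075 234.87981296921737 283.50968707259153
0.035 0.08 235.34036155597948 277.178844831221
```

The left fingertip, at (235,283) in crop c9, projects straight down onto the left key at (233,313). The alignment agrees, so I descend further.

Call:
carry_out --moves '[[[0, 0, 0, 0, 0, 0.2, 0.1], [0, 0, 0, 0, 0, 0.2, 0.1], [0, 0, 0, 0, 0, 0.15, 0.1], [0, 0, 0, 0, 0, 0, 0.1], [0, 0, 0, 0, 0, 0, 0.1]]]'

```text
time: 8.83
tool_pos: [0.46, -0.3007, 0.0518]
tool_rot: [-0.0, 0.812, -0.584, -0.001]
contact_force: [-0.1, -0.6, 0.1]
gripper_width: 0.546
```

```bash
python3 - <<'E'
from h import *
s=state();print(s['tool_pos'],s['contact_force'],s['ft_torque'])
f=shot('side','side6');a=f['frame'][120:190,270:340,::-1]
cv2.imwrite('pics/c11.png',cv2.resize(a,None,fx=8,fy=8,interpolation=cv2.INTER_CUBIC))
E
```

```text
[ 0.46003785 -0.30068355  0.0518353 ] [-0.11472452 -0.62207424  0.05737668] [-0.02334484 -0.00732774  0.00980464]
```

View pics/c11.png

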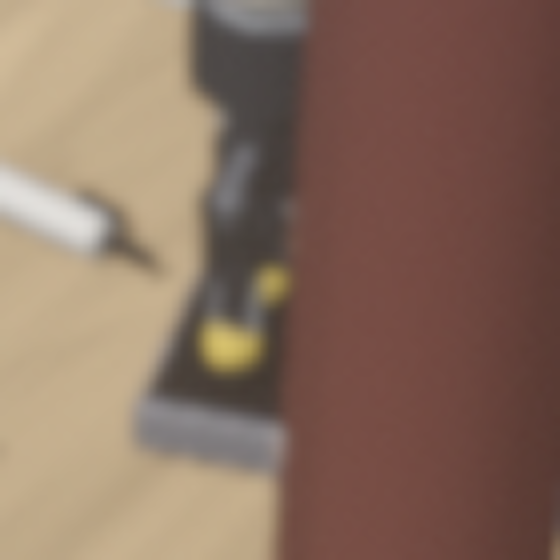

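The tip is still above the left key and lands slightly inward of its centre. I'll widen the fingers a little and press down.

Call:
carry_out --moves '[[[0, 0, 0, 0, 0, 0, 0.2], [0, 0, 0, 0, 0, 0, 0.2], [0, 0, 0, 0, 0, 0, 0.2], [0, 0, 0, 0, 0, 0.08, 0.2], [0, 0, 0, 0, 0, 0.07, 0.2], [0, 0, 0, 0, 0, 0.05, 0.2]]]'

```text
time: 9.38
tool_pos: [0.4609, -0.3014, 0.0452]
tool_rot: [0.0, 0.812, -0.584, 0.001]
contact_force: [-1.8, 0.7, 6.9]
gripper_width: 0.603
```

Call:
carry_out --moves '[[[0, 0, 0, 0, 0, 0.05, 0.2], [0, 0, 0, 0, 0, 0.05, 0.2]]]'

```text
time: 9.55
tool_pos: [0.461, -0.3015, 0.0426]
tool_rot: [0.0, 0.812, -0.584, 0.0]
contact_force: [-7.4, 6.6, 25.1]
gripper_width: 0.603
```

Call:
carry_out --moves '[[[0, 0, 0, 0, 0, 0.02, 0.2], [0, 0, 0, 0, 0, 0, 0.2]]]'

```text
time: 9.72
tool_pos: [0.4609, -0.3015, 0.0426]
tool_rot: [0.0, 0.812, -0.584, -0.0]
contact_force: [-7.3, 5.0, 18.1]
gripper_width: 0.601
```

```bash
python3 - <<'E'
from h import *
s=state();print(s['tool_pos'],s['contact_force'],s['ft_torque'])
from scipy.spatial.transform import Rotation as R
q=s['tool_rot'];M=R.from_quat([*q[1:],q[0]]).as_matrix();print(M.T@s['ft_torque'],M.T@s['contact_force'],M)
f=shot('side','side7');a=f['frame'][120:190,270:340,::-1]
cv2.imwrite('pics/c12.png',cv2.resize(a,None,fx=8,fy=8,interpolation=cv2.INTER_CUBIC))
E
```

```text
[ 0.46093081 -0.30151705  0.04261354] [-7.31818259  5.04655093 18.06491377] [ 0.86022699  1.11054605 -0.07552291]
[-0.78018833 -1.16818372  0.07523076] [ -7.11195142   5.34598549 -18.0611508 ] [[ 3.17302654e-01 -9.48324217e-01 -4.53236792e-04]
 [-9.48324298e-01 -3.17302723e-01  8.80147176e-05]
 [-2.27279757e-04  4.01888159e-04 -9.99999893e-01]]
```

View pics/c12.png

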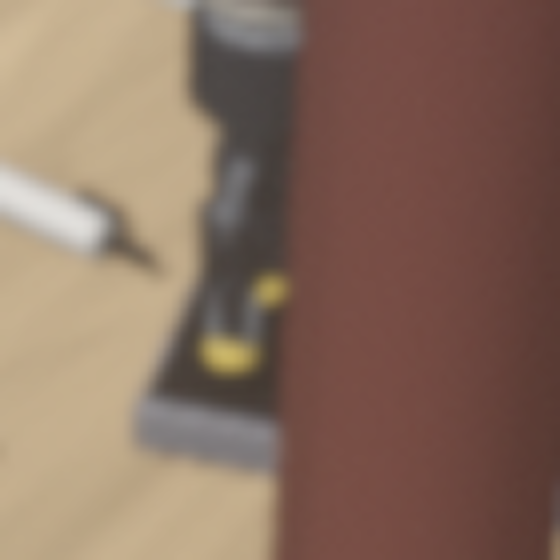

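Both caps are lowered: the left at (228,355) and the right at (270,290) in c12. The load is split about evenly. I'll press slightly firmer and hold.

Call:
carry_out --moves '[[[0, 0, 0, 0, 0, 0.03, 0.2], [0, 0, 0, 0, 0, 0, 0.2], [0, 0, 0, 0, 0, 0, 0.2], [0, 0, 0, 0, 0, 0, 0.2], [0, 0, 0, 0, 0, 0, 0.2], [0, 0, 0, 0, 0, 0, 0.2], [0, 0, 0, 0, 0, 0, 0.2], [0, 0, 0, 0, 0, 0, 0.2]]]'

```text
time: 10.43
tool_pos: [0.461, -0.3015, 0.0426]
tool_rot: [0.0, 0.812, -0.584, -0.0]
contact_force: [-8.8, 7.1, 25.0]
gripper_width: 0.601
```

```bash
python3 - <<'E'
from h import *
s=state();print(s['tool_pos'],s['contact_force'])
from scipy.spatial.transform import Rotation as R
q=s['tool_rot'];M=R.from_quat([*q[1:],q[0]]).as_matrix();print(M.T@s['ft_torque'],M.T@s['contact_force'])
E
```

```text
[ 0.46100245 -0.30153768  0.04256646] [-8.76408725  7.10819585 25.01565782]
[-1.05716498 -1.6302746   0.02671991] [ -9.5320716    6.07039317 -25.00817361]
```

Call:
carry_out --moves '[[[0, 0, 0, 0, 0, 0.03, 0.2], [0, 0, 0, 0, 0, 0, 0.2], [0, 0, 0, 0, 0, 0, 0.2], [0, 0, 0, 0, 0, 0, 0.2], [0, 0, 0, 0, 0, 0, 0.2], [0, 0, 0, 0, 0, 0, 0.2], [0, 0, 0, 0, 0, 0, 0.2], [0, 0, 0, 0, 0, 0, 0.2]]]'

```text
time: 11.1
tool_pos: [0.461, -0.3016, 0.0425]
tool_rot: [0.0, 0.812, -0.584, -0.001]
contact_force: [-12.6, 9.2, 30.6]
gripper_width: 0.603
```

Call:
carry_out --moves '[[[0, 0, 0, 0, 0, 0, 0.2], [0, 0, 0, 0, 0, 0, 0.2], [0, 0, 0, 0, 0, 0, 0.2], [0, 0, 0, 0, 0, 0, 0.2], [0, 0, 0, 0, 0, 0, 0.2], [0, 0, 0, 0, 0, 0, 0.2], [0, 0, 0, 0, 0, 0, 0.2], [0, 0, 0, 0, 0, 0, 0.2]]]'

```text
time: 11.77
tool_pos: [0.461, -0.3016, 0.0425]
tool_rot: [0.0, 0.812, -0.584, -0.001]
contact_force: [-12.7, 9.5, 30.5]
gripper_width: 0.595
```

Call:
carry_out --moves '[[[0, 0, 0, 0, 0, 0, 0.2], [0, 0, 0, 0, 0, 0, 0.2], [0, 0, 0, 0, 0, 0, 0.2], [0, 0, 0, 0, 0, 0, 0.2], [0, 0, 0, 0, 0, 0, 0.2], [0, 0, 0, 0, 0, 0, 0.2], [0, 0, 0, 0, 0, 0, 0.2], [0, 0, 0, 0, 0, 0, 0.2]]]'

```text
time: 12.43
tool_pos: [0.4611, -0.3016, 0.0425]
tool_rot: [0.0, 0.812, -0.584, -0.001]
contact_force: [-11.9, 10.2, 30.1]
gripper_width: 0.6
```

```bash
python3 - <<'E'
from h import *
s=state();print(s['tool_pos'],s['contact_force'],s['tool_rot'])
from scipy.spatial.transform import Rotation as R
q=s['tool_rot'];M=R.from_quat([*q[1:],q[0]]).as_matrix();print(M.T@s['ft_torque'],M.T@s['contact_force'])
E
```

```text
[ 0.46106485 -0.30162021  0.04252484] [-11.87999496  10.24794651  30.11079676] [ 2.16364403e-04  8.11645412e-01 -5.84150119e-01 -5.63029782e-04]
[-1.45555018 -2.11268146 -0.02552867] [-13.50981439   8.04142724 -30.09377232]
```

It has held for about 2.8 s at a hard stop. I'll release straight up.

Call:
carry_out --moves '[[[0, 0, 0, 0, 0, -0.4, 0.2], [0, 0, 0, 0, 0, -0.5, 0.2], [0, 0, 0, 0, 0, -0.6, 0.2], [0, 0, 0, 0, 0, -0.6, 0.2], [0, 0, 0, 0, 0, -0.6, 0.2], [0, 0, 0, 0, 0, -0.6, 0.2], [0, 0, 0, 0, 0, -0.6, 0.2], [0, 0, 0, 0, 0, -0.3, 0.2]]]'

```text
time: 13.1
tool_pos: [0.4613, -0.3018, 0.2085]
tool_rot: [0.0, 0.812, -0.584, 0.002]
contact_force: [0.3, -0.9, 1.1]
gripper_width: 0.598
```

Call:
carry_out --moves '[[[0, 0, 0, 0, 0.6, 0, 0.2], [0, 0, 0, 0.2, 0.6, 0, 0.2], [0, 0, 0, 0.4, 0.4, 0, 0.2], [0, 0, 0, 0.5, 0, 0, 0.2], [0, 0, 0, 0.5, 0, 0, 0.2], [0, 0, 0, 0.5, 0, 0, 0.2], [0, 0, 0, 0.3, 0, 0, 0.2], [0, 0, 0, 0, 0, 0, 0.2]]]'

```text
time: 13.77
tool_pos: [0.43, -0.4139, 0.204]
tool_rot: [-0.0, 0.811, -0.585, -0.001]
contact_force: [0.1, 0.7, 0.3]
gripper_width: 0.598
```

```bash
python3 - <<'E'
from h import *
s=state();print(s['tool_pos'],s['contact_force'])
f=shot('top','top9');h=cv2.cvtColor(f['frame'],cv2.COLOR_RGB2HSV)
m=cv2.inRange(h,(20,130,120),(35,255,255))
n,l,st,c=cv2.connectedComponentsWithStats(m)
for i in range(1,n):
    if st[i,4]>15: print(st[i],c[i],onz(f,*c[i],.052).round(4),dep(f,*c[i]).round(4))
P=cloud(f);b=cv2.inRange(h,(105,100,40),(125,255,255))>0
m=b&(P[...,0]>.4)&(P[...,0]<.65)&(abs(P[...,1])<.12)&(abs(P[...,2]-.055)<.006)
print(P[m].mean(0),m.sum())
shot('side','side9')
E
```

```text
[ 0.43003884 -0.41388548  0.20399311] [0.0681736  0.68456554 0.34054569]
[344 117   3  20  58] [345.01724138 126.82758621] [ 0.7412 -0.3432  0.052 ] [ 0.7549 -0.3514  0.0147]
[341 191   6   7  31] [343.51612903 194.22580645] [ 0.4696 -0.3278  0.052 ] [ 0.4698 -0.328   0.0511]
[327 196   6   6  31] [329.70967742 198.70967742] [ 0.4518 -0.2745  0.052 ] [ 0.4522 -0.2749  0.0497]
[ 52 212   5   4  16] [ 54.1875 213.3125] [0.3876 0.7847 0.052 ] [0.3561 0.6519 0.2989]
[ 0.5665127  -0.00885906  0.05465047] 97
```

View pics/top9.png

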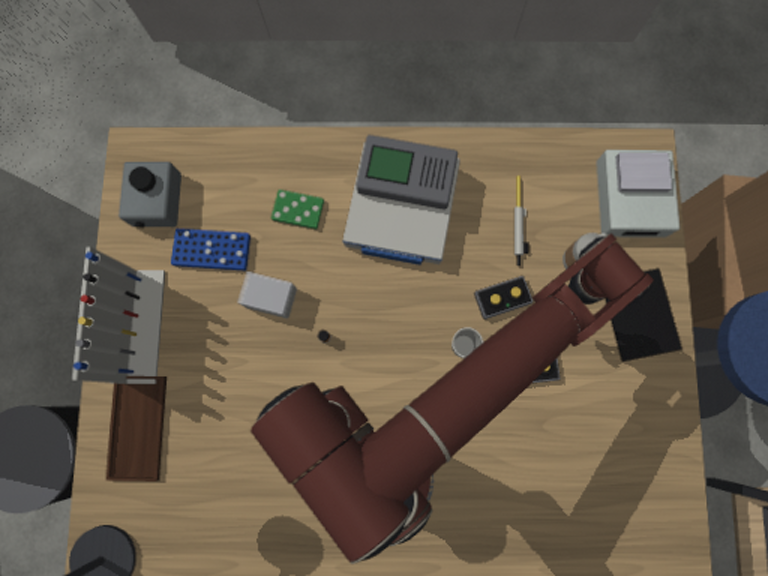

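View pics/side9.png

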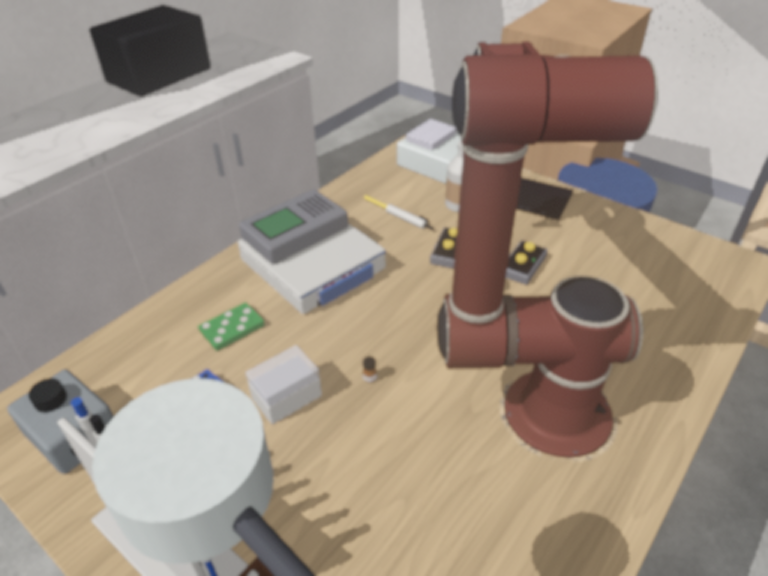

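The carriage is home, the keys are up again at about 0.05 m, nothing else has moved and the arm is clear. I'll hand in.

```bash
python3 -c "
from plant import ticket
print(ticket.job_done())"
```

```text
the job is handed in; nothing more can be done
None
```

The job is done and handed in at about 14 s on the robot's clock, well inside the 51 s limit; no verdict was reported.

- **Carriage:** I pushed the blue front with both fingertips until it stopped moving and the force rose to about 25 N. The top camera measured 100.6 mm of travel, and the carriage was still home in the last pictures. The red wells show behind the front, so the plate rode in with it.
- **Keys:** I pressed both keys of the pad farthest from the base together, and held them for about 2.8 s, pressing 18–31 N down. The tool height stayed at 42.5 mm as the force rose, so the keys were against their stop. The right key's fingertip was hidden by the arm. That it was fully down rests on the lowered cap I could see, the level tool and an approximate force split. That split was uneven, with perhaps a third of the load on the right key, about 8 N.
- **After release:** Both keys came back up to about 50–51 mm by the depth camera. The robot is clear of everything, with force readings at noise level. No other object visibly moved.

**Checks that disagreed:**
- The side camera placed the carriage and the keys about 8 mm further left than the top camera did. I used the top camera, because the fingertip lined up with the left key in the side picture.
- While the keys were held down there was an unexplained sideways force of about 9–16 N.

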